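# Load the lift gauge and hold its click lever at three

## Task

Take the dark mould block with the yellow stripe, set it flat in the steel tray of the green lift gauge and let go of it. Then push the gauge's red-ended lever down exactly three clicks, never into a fourth, and finish while still holding the lever down there with the fingers, so that the block stays raised on its tray. The lever springs back if released; leave the other loose blocks, the oil bottle and the jar where they are.

Things in the scene. Friction and masses are not known exactly. Their poses are not given: they have to be found in the camera images.
- block_mid (a point): Centre (half-way up) of the mould block: dark steel, 60 mm long (its x) x 40 mm wide (its y) x 45 mm tall (its z), about 0.45 kg, one yellow stripe across the middle of its top; stands loose on the bench.
- block: The same mould block; origin at the centre of its underside.
- tray: Steel tray of the lift gauge; origin at the centre of the top of its floor, which is 54 mm above the bench while the lever is at rest; x along its long side, y along its short side, z up. Inside it is 68 x 48 mm, with a lip 4 mm high all round, 5 mm thick; the block fits with its long side along the tray's x, either way round. It rises 4 mm per click of the lever.
- lever_pad (a point): Centre of the top face of the red pad at the lever's free end; pad 45 mm (along the lever) x 50 mm (across) x 12 mm thick. Its axes are the lever's body's axes: they equal the tray's when the lever is at rest and tilt with the lever. In the tray's axes, the lever runs from its hinge towards -x; at rest the lever rises 0.36 rad above level.
- lever_hinge (a point): Point on the lever's hinge axis (parallel to the tray's y, level, 85 mm above the bench), in the lever's mid-plane. The pad's middle is 140 mm from it, the pad's top face 6 mm above the line to the hinge. Axes equal to the tray's.
- lever (a joint): Lever angle, rad: 0 at rest (raised 0.36 rad above level), growing as the pad is pushed down; one click every 0.12 rad (about 17 mm at the pad), so the third click rests at 0.36, where the lever is level. The resistance at the pad swings between about 3 and 10 N: within each click it peaks a quarter of the way, then falls away (this is the click, complete half-way) to its lowest at three quarters. A spring always drives the lever back to 0 when let go. Stop at 0.66.
- plain1_mid (a point): plain dark steel block with three grey grooves, 55 x 50 x 32 mm; centre
- plain2_mid (a point): plain dark steel block with four grey grooves, 70 x 36 x 28 mm; centre
- plain4_mid (a point): plain dark steel block 50 x 40 x 30 mm, at the right; centre
- oil: orange oil bottle, 56 mm across, 150 mm tall; centre of its foot
- jar: amber jar, 64 mm across, 80 mm tall; centre of its foot
Things that resemble listed ones, but are neither listed nor needed, are in the scene too. Leave any blue or white look-alike of the block alone.

How it is judged (in metres and radians):
On the way, in this order (a step that is already met when the one before it is completed fails the run):
1. the striped block sits flat in the tray, let go, with the lever still at rest (below 0.06 rad) (x of block_mid in the frame of tray between -0.007 and 0.007 m and y of block_mid in the frame of tray between -0.007 and 0.007 m and z of block_mid in the frame of tray between 0.018 and 0.026 m and angle between block_mid's own z axis and vertical below 0.08 rad and contact force between each of the arm, the fingers and block below 0.2 N and value of joint lever below 0.06 rad), for 0.2 s.
2. the fingers hold the lever at the third click, with the block on the tray (x of block_mid in the frame of tray between -0.007 and 0.007 m and y of block_mid in the frame of tray between -0.007 and 0.007 m and z of block_mid in the frame of tray between 0.018 and 0.026 m and angle between block_mid's own z axis and vertical below 0.08 rad and contact force between each of the arm, the fingers and block below 0.2 N and value of joint lever between 0.29 and 0.41 rad and contact force between the fingers and lever above 1.5 N), for 0.2 s.
At the end, for the whole second after the job is handed in: The fingers push on the lever (over 1.5 N) and keep it at the third click (0.29 to 0.41 rad), still; the block sits flat in the tray (centre within 7 mm of the tray's middle along each axis, 18 to 26 mm above its floor, tilt below 0.08 rad), untouched by the robot (all of step 2 and velocity of joint lever between -0.15 and 0.15 rad/s); the arm keeps its last pose, push and grip.
It fails at once if the lever is pushed past the third click into the fourth (beyond 0.43 rad) (value of joint lever above 0.43 rad).
It fails at once if another block, the bottle or the jar is pushed more than 30 mm from its place (distance of any of plain1_mid, plain2_mid, plain4_mid, oil, jar from where it was at the start of the episode above 0.03 m).
It also fails if it takes over 54 s, if anything falls off the work surface, if the arm or the gripper's body presses on something with over 40 N, if the wrist force passes 120 N, or if a joint passes its speed limit or range.

## Robot

A 6-joint arm with a two-finger parallel gripper is mounted at the origin on the work surface. World frame = base frame: x ahead of the robot, y to its left, z up, the work surface at z = 0. Lengths are in mm, angles in rad, forces in N, time in s.
With the tool pointing down it reaches from about 300 to 775 mm from the base axis. Payload 14.6 kg.
Tool frame: the origin (TCP) lies between the finger pads; the fingertips stand 8 mm ahead of it and the grasp point (between the pads) lies 11 mm behind it; z points along the fingers, y is the direction in which the jaws open and shut (so a half turn about z gives the same grasp; the last joint's range is limited). The gripper opens to 94 mm and grips with 3 to 60 N. Pads are 16 mm wide; open, the fingers measure 119 mm over their backs; the gripper's body (75 mm by 177 mm) begins 78 mm behind the grasp point.
Start: joints at [1.153, 0.3, 1.521, -0, 1.321, -0.067], TCP at [189.004, 516.494, 176.746] pointing down, gripper open.
Joint ranges: [-3.03, 3.03], [-0.79, 2.21], [0.23, 2.52], [-1.04, 4.18], [0, 3.07], [-2.55, 2.55]. Speed limits (rad/s): [2.22, 2.22, 2.57, 3.14, 3.14, 3.14].

## Interface

Orientations are given as [roll, pitch, yaw] about the fixed x, y, z axes, in that order (R = Rz(yaw) Ry(pitch) Rx(roll)).
In Python, from cell import manip, cams, models gives the robot as it stands. The module is installed in compiled form; this text tells all that it offers.
- The arm moves only by the shell command python3 -m pendant 'ROWS' [OPENING] [FORCE]. ROWS is JSON, a list that holds one entry, the list of rows, each a list of 4 numbers: the shift along the tool's x, y, z in cm, then the turn about the tool's z in rad. In form: [[[x, y, z, roll], ...]]. A call has 1 to 5 rows; each row is the pose to reach, as a shift and turn from the pose commanded when the call began, along the tool's axes at that moment; what a row does not reach only later rows make up. A row lasts 1/10 s, in which the tool goes at most 50 mm and 8.59 degrees, less where a joint would pass 70% of its speed; a pose out of reach is approached as far as the arm can. A call with a gripper value outside its range is refused whole. OPENING is the opening, from -1 (shut) to 1 (fully open), so that 0 is half open, set as the call begins (- or left out, the last holds). The fingers move at their own pace and stop on an object; FORCE is the grip in N (left out, the last holds). Time passes only in rows, so rows that repeat a pose let the fingers close. It gives the time, the measured TCP pose, the force and the opening at its end, in the units of the state.
- manip.read_state(): the state, without advancing time (a new reading comes with each control period).
- cams.camera(name): name is "scene" or "side" or "wrist"; returns a dict with "frame" (480x640x3 uint8, red, green, blue), "K" (3x3 intrinsics, pixels), "pose" (4x4, takes a point from camera to world coordinates). Camera axes: x right, y down, z forward; pixel columns grow to the right and rows downward; lengths in mm; the calibration is good to about 2 mm. A picture is of the moment at which its call begins. There is no depth.
- manip.sign_off(): hands the job in, once; it reports no verdict.
Trained networks look in the newest picture that a camera, given by its name, has taken for a name from the list of things; names that differ only in an ending like _2 or _b are one class to them, and where a whole thing is asked for, a point or a joint stands for the part that bears it (a point fixed in the world has none). Each returns a list of dicts, best first, with "score" (0 to 1); they miss things now and then, are a little off and sometimes report something else, mostly with a low value. They report only what shows in the picture. A call takes as long as a camera call. They do not tell look-alikes from the thing itself.
- models.regions_of(camera, name): "pixels" (480x640 bool, what is visible of it) and "point" ([column, row] in pixels, amid what is visible of it).
The state is a dict: "clock": time; "joints": joint angles; "qd": joint speeds; "effort": joint torques, N m; "eef_pos": TCP position; "eef_rot": TCP orientation; "wrist_force": force on the tool from outside, world axes, zero at the start; "moment": the same for the moment, N m; "finger_gap": finger opening in mm.
Only numpy, scipy, OpenCV 4.12 (cv2) and the standard library are available. Lean on these libraries where they do the work, as an engineer would, in place of code of your own. Each camera call takes 0.05 s, during which the arm holds its last target.

## Working session

There is one attempt and no reset: what is moved stays moved. The work goes in short steps, Python scripts to look and compute and a shell command to move; the robot and the scene stay as the last step left them, time stands still between calls to the robot, and variables do not carry over. Pictures are saved under pics/ and viewed, and the job is handed in when it is done.

```bash
mkdir -p pics; cat > h.py <<'E'
from cell import manip,cams,models
import numpy as np,cv2
from scipy.spatial.transform import Rotation as R
def snap(n,f):
    c=cams.camera(n); cv2.imwrite('pics/'+f,c['frame'][:,:,::-1]); return c
def ray(c,p,z):
    d=c['pose'][:3,:3]@np.linalg.solve(c['K'],[p[0],p[1],1]); o=c['pose'][:3,3]
    return o+d*(z-o[2])/d[2]
def proj(c,P):
    P=np.atleast_2d(P); q=(P-c['pose'][:3,3])@c['pose'][:3,:3]; u=q@c['K'].T; return u[:,:2]/u[:,2:]
E
python3 - <<'E'
from h import *
for n in ['scene','side','wrist']:
    c=snap(n,n+'0.png'); print(n,c['pose'].round(3).tolist(),c['K'][0,0])
print(manip.read_state())
E
```

```text
scene [[-0.408, 0.554, -0.726, 1275.41], [0.913, 0.235, -0.334, 300.623], [-0.014, -0.799, -0.601, 693.943], [0.0, 0.0, 0.0, 1.0]] 498.62496311664654
side [[0.861, -0.238, 0.449, 168.822], [-0.508, -0.384, 0.771, -670.446], [-0.011, -0.892, -0.452, 514.367], [0.0, 0.0, 0.0, 1.0]] 445.09868281507
wrist [[0.343, 0.911, 0.226, 123.454], [0.939, -0.333, -0.082, 539.567], [0.001, 0.241, -0.971, 384.069], [0.0, 0.0, 0.0, 1.0]] 351.3885085970328
{'clock': 0.15, 'joints': array([ 1.15341803e+00,  3.00343521e-01,  1.52142179e+00, -3.94638750e-05,
        1.32070280e+00, -6.66204840e-02]), 'qd': array([-0.0013132 , -0.00251954, -0.00192966,  0.00195014, -0.0006951 ,
       -0.00113338]), 'effort': array([ 2.19286347e-03, -5.31961405e+01, -3.52819669e+01,  7.09006889e-02,
        2.35747191e-02, -1.01092342e-04]), 'eef_pos': array([188.91970914, 516.30089311, 176.32371092]), 'eef_rot': array([-3.14071659e+00, -2.01376284e-05,  2.79084461e+00]), 'wrist_force': array([-0.15629471, -0.23161884,  0.1524041 ]), 'moment': array([-0.02971964, -0.01497661,  0.00012308]), 'finger_gap': 93.71666086116505}
```

View pics/scene0.png

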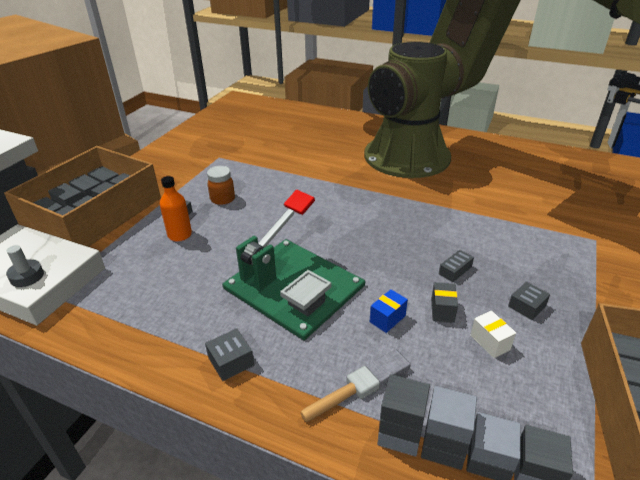

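View pics/side0.png

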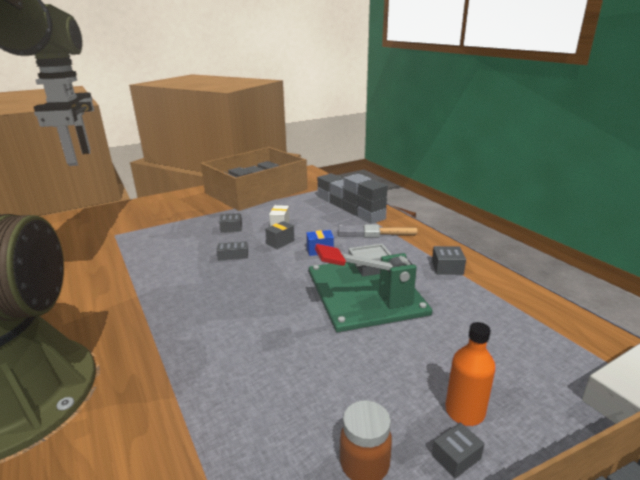

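View pics/wrist0.png

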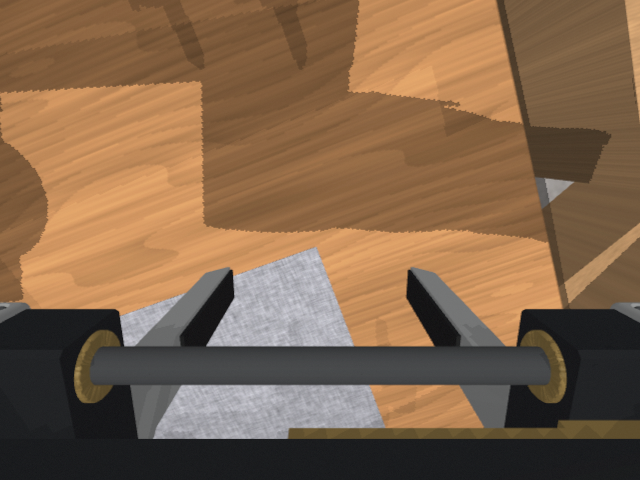

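The scene view shows the dark striped block near (446,301), the blue and white look-alikes at (389,310) and (493,334), the tray near (306,290) and the lever pad near (299,202). I'll zoom in on these.

```bash
python3 - <<'E'
from h import *
a=cv2.imread('pics/scene0.png');b=cv2.imread('pics/side0.png')
def crop(im,x,y,w,h,s,f): cv2.imwrite('pics/'+f,cv2.resize(im[y:y+h,x:x+w],None,fx=s,fy=s,interpolation=cv2.INTER_CUBIC))
crop(a,215,180,160,120+40,3.75*1,'c1.png')
crop(a,420,240,80,90,6.5,'c2.png')
crop(b,250,200,200,140,4,'c3.png')
for cam in ['scene','side']:
    c=cams.camera(cam)
    for n in ['block_mid','tray','lever_pad','lever_hinge','plain1_mid','plain2_mid','plain4_mid','oil','jar']:
        print(cam,n,[(r['point'],round(r['score'],2),int(r['pixels'].sum())) for r in models.regions_of(cam,n)][:4])
E
```

```text
scene block_mid [([488.0, 334.5], 0.91, 1358), ([443.3, 302.2], 0.9, 918), ([388.5, 309.6], 0.6, 1099)]
scene tray [([305.8, 290.0], 0.8, 1093)]
scene lever_pad [([287.5, 212.8], 0.71, 1010)]
scene lever_hinge [([288.8, 281.7], 0.82, 9090)]
scene plain1_mid [([526.4, 298.0], 0.84, 978), ([289.1, 210.5], 0.73, 1068)]
scene plain2_mid [([454.7, 264.7], 0.77, 710)]
scene plain4_mid [([188.8, 207.3], 0.62, 36), ([290.9, 211.1], 0.54, 1025)]
scene oil [([172.9, 212.8], 0.89, 1365), ([456.6, 263.0], 0.44, 722)]
scene jar [([221.2, 185.3], 0.79, 836)]
side block_mid [([313.5, 238.2], 0.9, 456), ([278.5, 235.3], 0.87, 653), ([278.2, 215.0], 0.76, 310)]
side tray [([369.8, 252.7], 0.81, 463)]
side lever_pad [([348.6, 259.3], 0.8, 950)]
side lever_hinge []
side plain1_mid [([226.9, 219.8], 0.81, 417)]
side plain2_mid [([228.2, 251.0], 0.91, 529), ([277.2, 235.3], 0.67, 606)]
side plain4_mid [([457.2, 447.5], 0.58, 1870)]
side oil [([468.5, 381.5], 0.69, 3495)]
side jar [([361.4, 439.2], 0.67, 3637), ([275.9, 232.9], 0.66, 598)]
```

View pics/c1.png

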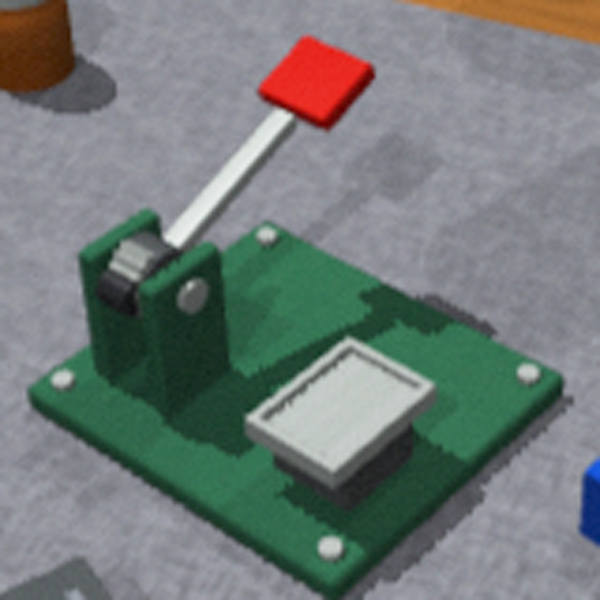

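View pics/c2.png

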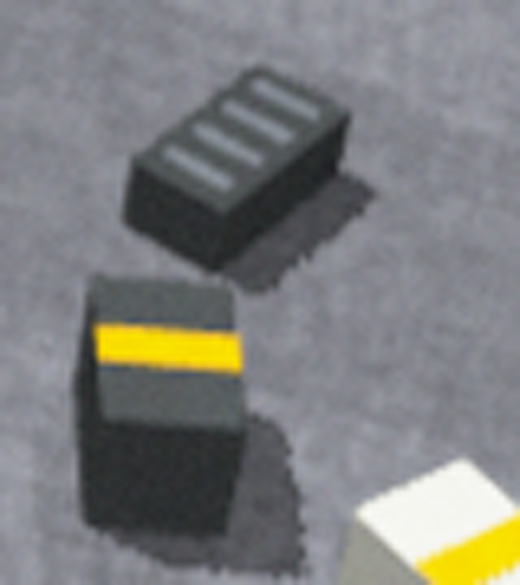

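View pics/c3.png

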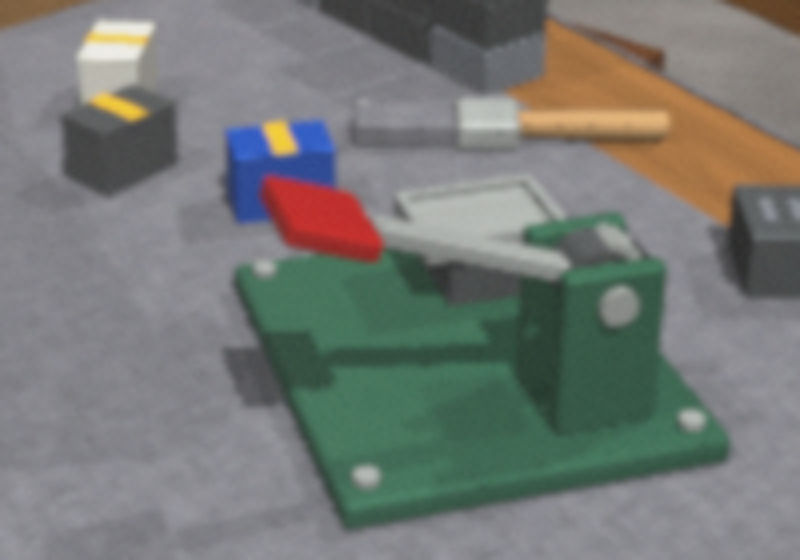

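```bash
cat > fit.py <<'E'
from h import *
from scipy.optimize import least_squares
cs=cams.camera('scene'); cd=cams.camera('side')
o=lambda p,s,x,y:[(p[0]+.5)/s-.5+x,(p[1]+.5)/s-.5+y]
def fit(obs,x0):
    def res(q):
        c,s=np.cos(q[2]),np.sin(q[2]); out=[]
        for cam,p,X in obs:
            P=[q[0]+c*X[0]-s*X[1],q[1]+s*X[0]+c*X[1],X[2]]
            out+=list(proj(cam,P)[0]-p)
        return np.array(out)
    r=least_squares(res,x0,loss='soft_l1'); print(r.x.round(3),r.fun.reshape(-1,2).round(1).tolist()); return r.x
if __name__=='__main__':
    S=lambda p:o(p,6.5,420,240); D=lambda p:o(p,4,250,200); T=lambda p:o(p,3.75,215,180)
    # seeds
    for p in [(90,275),(232,290),(245,430),(100,415)]: print(ray(cs,S(p),45).round(1))
    print('side');
    for p in [(62,122),(110,152),(175,97),(133,85)]: print(ray(cd,D(p),45).round(1))
    print('tray')
    for p in [(245,422),(350,338),(437,383),(335,478)]: print(ray(cs,T(p),58).round(1))
    for p in [(393,195),(535,175)]: print(ray(cd,D(p),58).round(1))
E
python3 fit.py
```

```text
[547.8 204.7  45. ]
[537.9 244.1  45. ]
[593.3 259.2  45. ]
[603.3 221.   45. ]
side
[531.8 233.9  45. ]
[539.4 182.4  45. ]
[605.8 229.4  45. ]
[591.4 259.2  45. ]
tray
[700.2 -44.4  58. ]
[623.5 -23.5  58. ]
[637.3  31.   58. ]
[717.1  12.4  58. ]
[637.2  32.   58. ]
[716.   10.3  58. ]
```

```bash
cat >> h.py <<'E'
def shift(x,y,z,yaw):
    s=manip.read_state(); r=R.from_euler('xyz',s['eef_rot']).as_matrix()
    d=r.T@(np.array([x,y,z])-s['eef_pos']); dy=(yaw-s['eef_rot'][2]+np.pi)%(2*np.pi)-np.pi
    print('at',s['eef_pos'].round(1),s['eef_rot'].round(3),'cm',(d/10).round(2),'turn',round(-dy,3),'F',s['wrist_force'].round(1),'gap',round(s['finger_gap'],1),'t',s['clock'])
E
python3 - <<'E'
from fit import *
T=lambda p:o(p,3.75,215,180)
shift(570.6,232.3,176,3.40)
# pad fit : hinge xy, yaw
obs=[(cs,T(p)) for p in [(308,37),(373,72),(328,128),(260,92)]]
for i,(c,p) in enumerate(obs): print(ray(c,p,139.9).round(1))
def pad(q,u,v,a=.36):
    x=-(140+u); lx=x*np.cos(a)+6*np.sin(a); lz=85-x*np.sin(a)+6*np.cos(a)
    c,s=np.cos(q[2]),np.sin(q[2]); return [q[0]+c*lx-s*v,q[1]+s*lx+c*v,lz]
uv=[(22.5,-25),(22.5,25),(-22.5,25),(-22.5,-25)]
D=lambda p:o(p,4,250,200)
ob2=[(cd,D((264,180)),(22.5,25)),(cd,D((332,184)),(-22.5,25))]
def res(q):
    r=[proj(c,pad(q,*w))[0]-p for (c,p),w in zip(obs,uv)]+[proj(c,pad(q,*w))[0]-p for c,p,w in ob2]
    return np.concatenate(r)
r=least_squares(res,[730,-90,-.25]); print('hinge',r.x.round(3),r.fun.round(1)); print(pad(r.x,0,0))
q=r.x; t=np.array([669.5,-6.1]); c,s=np.cos(-.25),np.sin(-.25)
d=q[:2]-t; print('hinge in tray',c*d[0]+s*d[1],-s*d[0]+c*d[1])
E
```

```text
at [189.  516.5 176.7] [-3.141 -0.     2.791] cm [-45.6  -13.57   0.07] turn -0.609 F [-0.1  0.4 -0.6] gap 94.1 t 1.35
[ 486.1 -111.3  139.9]
[504.5 -63.  139.9]
[562.1 -62.4 139.9]
[ 545.8 -110.6  139.9]
hinge [ 6.48732e+02 -1.09883e+02 -1.79000e-01] [-0.9 -0.4  1.7 -2.6  1.7 -1.1 -0.1  0.8 -1.2 -1.6  3.9  1.2]
[np.float64(521.8727645861426), np.float64(-86.97200036867639), np.float64(139.93377360058022)]
hinge in tray 5.5543126138421215 -105.69427441198849
```

```bash
python3 -m pendant '[[[-12,-3.5,0,-0.15],[-24,-7,0,-0.3],[-36,-10.5,0,-0.45],[-45.6,-13.5,0,-0.61],[-45.6,-13.5,0,-0.61]]]' 1; python3 -m pendant '[[[0,0,0,0],[0,0,0,0]]]'; python3 - <<'E'
from h import *
shift(570.6,232.3,176,3.40)
E
```

```text
clock: 1.85
eef_pos: [376.0, 378.5, 176.9]
eef_rot: [3.141, 0.0, -2.877]
wrist_force: [-0.0, 2.0, -0.5]
finger_gap: 93.8
clock: 2.05
eef_pos: [375.4, 379.1, 176.7]
eef_rot: [3.141, -0.0, -2.885]
wrist_force: [-0.8, -0.3, 0.3]
finger_gap: 94.0
at [375.4 379.1 176.7] [ 3.141 -0.    -2.885] cm [-15.15 -19.15   0.06] turn -0.002 F [-0.8 -0.3  0.3] gap 94.0 t 2.05
```

```bash
python3 -m pendant '[[[-4,-5,0,0],[-8,-10,0,0],[-12,-15,0,0],[-15.15,-19.15,0,0],[-15.15,-19.15,0,0]]]'; python3 -m pendant '[[[0,0,0,0],[0,0,0,0]]]' >/dev/null; python3 - <<'E'
from h import *
shift(570.6,232.3,176,3.40)
c=snap('wrist','w1.png'); 
E
```

```text
clock: 2.55
eef_pos: [571.3, 233.3, 176.8]
eef_rot: [3.141, 0.0, -2.882]
wrist_force: [0.7, 0.7, 0.0]
finger_gap: 94.2
at [570.  234.2 176.3] [ 3.141e+00 -1.000e-03 -2.883e+00] cm [-0.01 -0.19  0.03] turn 0.0 F [-0.2  0.8  0.3] gap 94.0 t 2.75
```

View pics/w1.png

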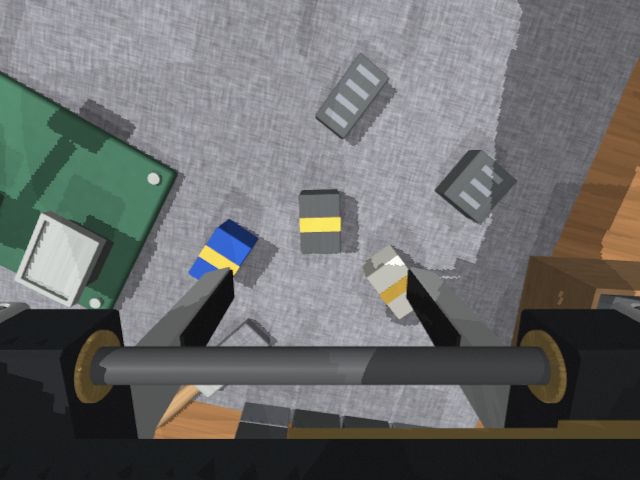

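The wrist view shows the dark block squared to the jaws at (320,222). The blue look-alike is at (223,250) and the white one at (393,280), so I need to check finger clearance to both.

```bash
python3 - <<'E'
from h import *
c=cams.camera('wrist')
im=c['frame']; cv2.imwrite('pics/w2.png',cv2.resize(im[160:340,160:460],None,fx=2.66,fy=2.66,interpolation=cv2.INTER_CUBIC)[:,:,::-1])
s=manip.read_state();r=R.from_euler('xyz',s['eef_rot']).as_matrix()
for nm,ps in dict(dark=[(300,196),(341,196),(342,253),(301,254)],stripe=[(320,225)],blue=[(229,220),(257,238),(217,282),(189,272)],white=[(390,246),(365,262),(397,318)]).items():
    for p in ps:
        P=ray(c,p,45); print(nm,P.round(1),'tool',(r.T@(P-s['eef_pos'])).round(1))
E
```

```text
dark [547.9 208.8  45. ] tool [ 27.5 -19.7 131.8]
dark [537.7 247.1  45. ] tool [ 27.4  19.9 131.8]
dark [592.7 263.7  45. ] tool [-29.9  21.7 131.8]
dark [604.3 224.1  45. ] tool [-30.9 -19.5 131.8]
stripe [570.6 234.9  45. ] tool [ -1.2  -0.4 131.8]
blue [588.7 147.2  45. ] tool [  3.9 -89.8 131.8]
blue [599.4 177.7  45. ] tool [-14.3 -63.1 131.8]
blue [655.5 148.1  45. ] tool [ -60.8 -106.2  131.8]
blue [652.1 118.4  45. ] tool [ -49.9 -133.9  131.8]
white [573.3 308.1  45. ] tool [-22.7  69.7 131.8]
white [595.8 288.8  45. ] tool [-39.4  45.2 131.8]
white [646.5 339.2  45. ] tool [-101.4   80.8  131.8]
```

View pics/w2.png

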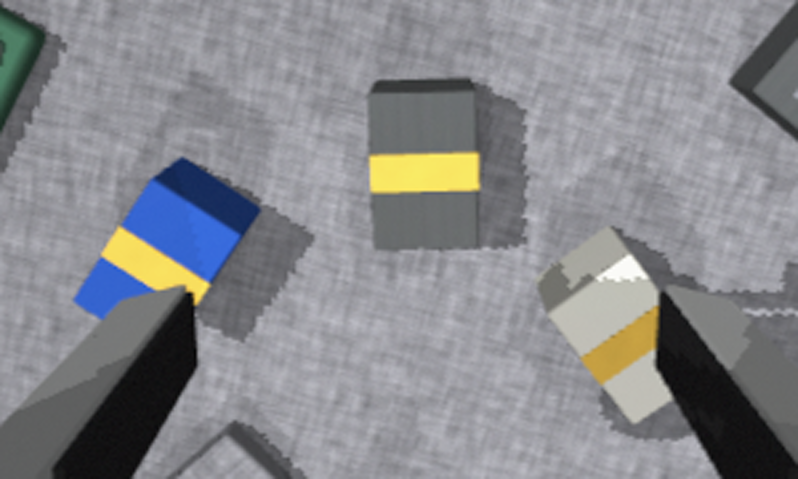

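```bash
python3 -m pendant '[[[-0.1,0.05,4,0],[-0.1,0.05,8,0],[-0.1,0.05,11,0],[-0.1,0.05,14,0],[-0.1,0.05,15.8,0]]]' 0.5 20; python3 -m pendant '[[[0,0,0,0],[0,0,0,0]]]'; python3 -m pendant '[[[0,0,0,0],[0,0,0,0],[0,0,0,0],[0,0,0,0],[0,0,0,0]]]' -1 25; python3 -m pendant '[[[0,0,0,0],[0,0,0,0],[0,0,0,0]]]'
```

```text
clock: 3.35
eef_pos: [569.4, 235.5, 16.8]
eef_rot: [-3.142, -0.002, -2.88]
wrist_force: [-0.2, 0.1, 0.0]
finger_gap: 70.4
clock: 3.55
eef_pos: [571.0, 235.2, 19.8]
eef_rot: [3.141, 0.001, -2.881]
wrist_force: [0.5, -0.4, -0.3]
finger_gap: 70.5
clock: 4.05
eef_pos: [571.4, 234.1, 18.9]
eef_rot: [3.142, 0.0, -2.882]
wrist_force: [0.3, 0.4, 0.1]
finger_gap: 34.1
clock: 4.35
eef_pos: [571.3, 234.1, 18.7]
eef_rot: [-3.142, -0.0, -2.882]
wrist_force: [0.2, -0.2, 0.0]
finger_gap: 9.7
```

```bash
python3 - <<'E'
from h import *
snap('wrist','w3.png');c=snap('scene','s3.png');
d=snap('side','d3.png')
a=cv2.resize(c['frame'][230:350,340:520],None,fx=2.2,fy=2.2);b=cv2.resize(d['frame'][180:300,200:380],None,fx=2.2,fy=2.2)
cv2.imwrite('pics/z3.png',np.hstack([a,b])[:,:,::-1])
E
```

```text
(no output)
```

View pics/w3.png

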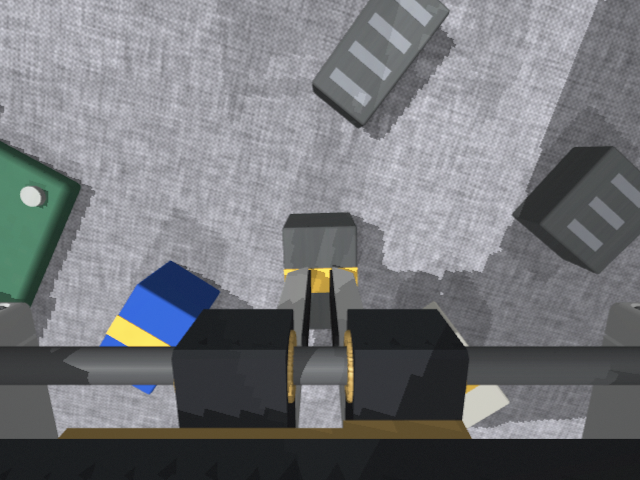

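View pics/z3.png

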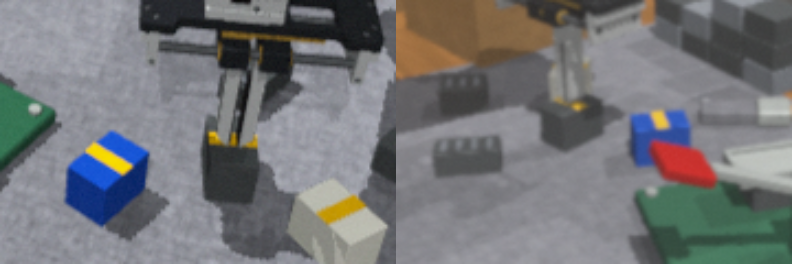

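```bash
python3 - <<'E'
from h import *
s=manip.read_state();p=s['eef_pos'];print(s)
for n in ['wrist','scene','side']:
    c=cams.camera(n)
    for z in [10,20,45,60,80]: print(n,z,proj(c,[p[0],p[1],z])[0].round(1))
E
```

```text
{'clock': 4.5, 'joints': array([ 3.29547979e-01,  6.10922905e-01,  1.46030691e+00, -1.97134173e-05,
        1.07042974e+00, -1.50041876e+00]), 'qd': array([ 3.44541162e-05, -1.58194342e-03, -5.39550196e-04,  8.04436450e-04,
        1.01304890e-03, -2.08748991e-03]), 'effort': array([-5.51964258e-03, -6.57277751e+01, -3.10273361e+01, -9.41790116e-03,
        7.62120355e-02,  3.57499412e-04]), 'eef_pos': array([571.30503684, 234.07371589,  18.73749718]), 'eef_rot': array([-3.14157070e+00, -6.55201166e-05, -2.88241279e+00]), 'wrist_force': array([-0.56314112, -0.84666491, -0.17174681]), 'moment': array([ 0.00130119, -0.03391164,  0.02235919]), 'finger_gap': 0.9235209064191183}
wrist 10 [320.6 262.4]
wrist 20 [320.6 267.3]
wrist 45 [320.8 282. ]
wrist 60 [320.9 292.7]
wrist 80 [321.1 310. ]
scene 10 [443.5 307.5]
scene 20 [444.2 303.7]
scene 45 [446.1 294.1]
scene 60 [447.2 288.1]
scene 80 [448.8 280. ]
side 10 [280.7 239.1]
side 20 [280.5 235.5]
side 45 [279.9 226.4]
side 60 [279.6 220.8]
side 80 [279.1 213.3]
```

```bash
python3 - <<'E'
from h import *
s=manip.read_state();r=R.from_euler('xyz',s['eef_rot']).as_matrix();p=s['eef_pos']
c=cams.camera('wrist')
for P in [(547.9,208.8,45),(537.7,247.1,45),(547.9,208.8,0),(592.7,263.7,45),(604.3,224.1,45)]: print(proj(c,P)[0].round(1))
for t in [(0,47,8),(8,47,8),(-8,47,8),(8,47,-30),(-8,47,-30),(8,0,8),(-8,0,8),(8,0,-30)]:
    print(t,proj(c,p+r@np.array(t))[0].round(1))
im=c['frame']; cv2.imwrite('pics/w4.png',cv2.resize(im[200:340,230:410],None,fx=4,fy=4,interpolation=cv2.INTER_CUBIC)[:,:,::-1])
E
```

```text
[286.  230.3]
[360.9 230.2]
[292.4 215.2]
[361.4 328.7]
[289.  330.4]
(0, 47, 8) [393.5 262.6]
(8, 47, 8) [394.2 250.7]
(-8, 47, 8) [392.9 274.4]
(8, 47, -30) [408.9 270.4]
(-8, 47, -30) [407.1 298.2]
(8, 0, 8) [320.6 250.7]
(-8, 0, 8) [320.6 274.4]
(8, 0, -30) [320.9 270.4]
```

View pics/w4.png

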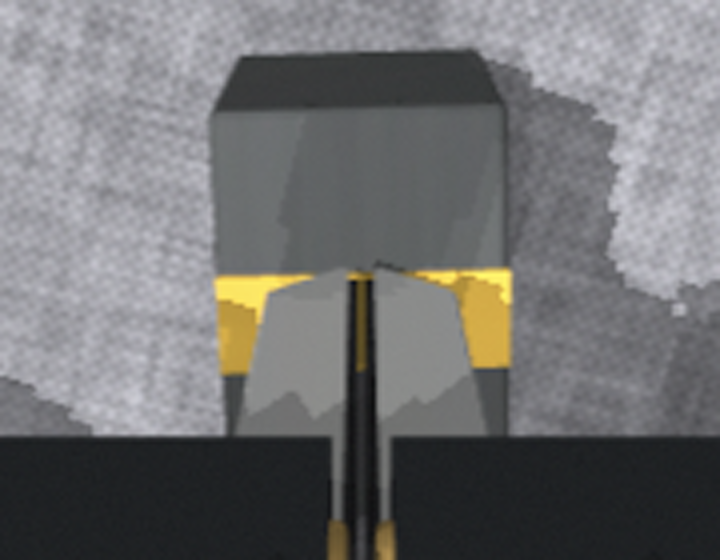

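The fingers closed just above the block. In both the wrist and scene views the tips sit about at its top face, z≈45, although the stated geometry puts them at z≈10. So the real fingertips end about 30 mm shorter than stated. I'll lift and measure this.

```bash
python3 -m pendant '[[[0,0,-3,0],[0,0,-7,0],[0,0,-11,0],[0,0,-11,0]]]'; python3 -m pendant '[[[0,0,0,0],[0,0,0,0],[0,0,0,0]]]'; python3 - <<'E'
from h import *
s=manip.read_state();p=s['eef_pos'];r=R.from_euler('xyz',s['eef_rot']).as_matrix();print(p,s['finger_gap'])
ims=[]
for n in ['scene','side','wrist']:
    c=cams.camera(n); im=c['frame'].copy()
    q=proj(c,p+r@np.array([0,0,8.]))[0].astype(int); print(n,q)
    for z in [8,-10,-30,-50]: print(z,proj(c,p+r@np.array([0,0,z]))[0].round(1))
    x,y=q[0]-45,q[1]-60 ; print('org',x,y)
    ims.append(cv2.resize(im[y:y+90,x:x+88],None,fx=3,fy=3,interpolation=cv2.INTER_CUBIC))
cv2.imwrite('pics/t1.png',np.hstack(ims)[:,:,::-1])
E
```

```text
clock: 5.1
eef_pos: [573.5, 234.9, 134.7]
eef_rot: [3.141, 0.009, -2.882]
wrist_force: [0.9, 0.1, 0.2]
finger_gap: 0.3
clock: 5.4
eef_pos: [570.8, 233.9, 127.3]
eef_rot: [-3.141, -0.002, -2.882]
wrist_force: [0.6, 0.9, -0.1]
finger_gap: 0.3
[570.79622418 233.88890416 127.33755432] 0.29219739430450953
scene [451 263]
8 [451.9 263.3]
-10 [453.4 255.4]
-30 [455.1 246.4]
-50 [456.9 237.2]
org 406 203
side [278 198]
8 [278.  198.2]
-10 [277.6 191.1]
-30 [277.1 183. ]
-50 [276.6 174.8]
org 233 138
wrist [320 262]
8 [320.5 262.2]
-10 [320.6 271.5]
-30 [320.8 283.9]
-50 [321.  299.1]
org 275 202
```

View pics/t1.png

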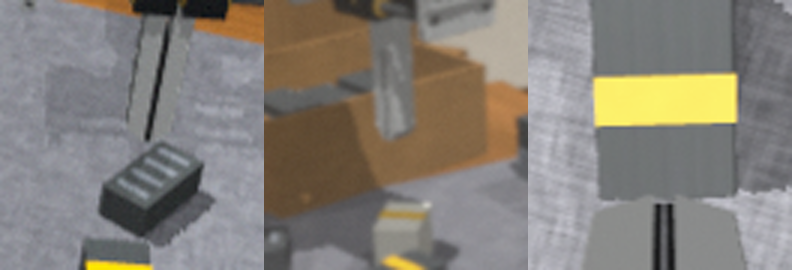

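```bash
python3 -m pendant '[[[0,0,0,0],[0,0,0,0],[0,0,0,0],[0,0,0,0],[0,0,0,0]]]' 0.5 20; python3 -m pendant '[[[0,0,0,0],[0,0,0,0],[0,0,0,0],[0,0,0,0]]]' 0.5 20; python3 -m pendant '[[[0,0.05,3,0],[0,0.05,6,0],[0,0.05,9,0],[0,0.05,11,0],[0,0.05,12,0]]]'; python3 -m pendant '[[[0,0,1,0],[0,0,2,0],[0,0,2.2,0],[0,0,2.2,0]]]';  python3 - <<'E'
from h import *
shift(570.6,233.9,-15,3.40)
snap('wrist','w5.png')
E
```

```text
clock: 6.05
eef_pos: [571.3, 234.1, 128.8]
eef_rot: [-3.142, 0.0, -2.882]
wrist_force: [-0.9, -0.1, 0.1]
finger_gap: 37.0
clock: 6.45
eef_pos: [571.3, 234.1, 128.7]
eef_rot: [-3.142, 0.0, -2.882]
wrist_force: [0.3, 0.5, -0.5]
finger_gap: 68.7
clock: 6.95
eef_pos: [570.4, 234.3, 6.8]
eef_rot: [-3.141, -0.002, -2.882]
wrist_force: [1.0, 0.0, 1.0]
finger_gap: 70.2
clock: 7.35
eef_pos: [571.3, 234.6, -13.1]
eef_rot: [3.142, 0.0, -2.882]
wrist_force: [0.5, -0.1, 0.3]
finger_gap: 70.6
at [571.3 234.6 -13.1] [ 3.142  0.    -2.882] cm [ 0.09 -0.05  0.19] turn 0.001 F [ 0.5 -0.1  0.3] gap 70.6 t 7.35
```

View pics/w5.png

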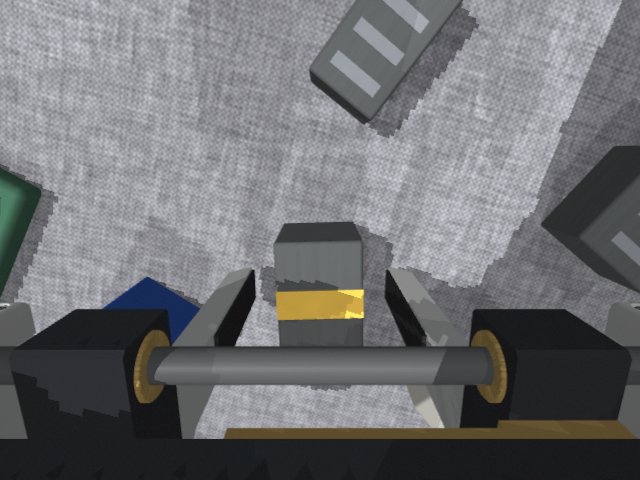

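The wrist view shows the block between the open fingers, with the stripe at (320,305) and the finger insides at columns 255 and 387. I'll close on it now.

```bash
python3 -m pendant '[[[0,0,0,0],[0,0,0,0],[0,0,0,0],[0,0,0,0],[0,0,0,0]]]' -1 30; python3 -m pendant '[[[0,0,0,0],[0,0,0,0],[0,0,0,0]]]'
```

```text
clock: 7.9
eef_pos: [571.2, 234.6, -13.1]
eef_rot: [-3.142, 0.0, -2.882]
wrist_force: [-0.3, -1.2, 0.9]
finger_gap: 39.5
clock: 8.2
eef_pos: [571.3, 234.6, -13.1]
eef_rot: [-3.142, 0.0, -2.882]
wrist_force: [-1.3, -0.3, 2.8]
finger_gap: 40.0
```

```bash
python3 -m pendant '[[[0,0,-3,0],[0,0,-7,0],[0,0,-11,0],[0,0,-15,0],[0,0,-16,0]]]'; python3 -m pendant '[[[0,0,0,0],[0,0,0,0]]]'; python3 - <<'E'
from h import *
shift(669.5,-6.1,140,-.25+np.pi)
c=snap('wrist','w6.png')
E
```

```text
clock: 8.7
eef_pos: [572.4, 235.0, 150.5]
eef_rot: [3.141, 0.005, -2.882]
wrist_force: [0.1, 0.0, -6.2]
finger_gap: 40.2
clock: 8.9
eef_pos: [570.2, 234.2, 143.9]
eef_rot: [-3.141, -0.004, -2.882]
wrist_force: [-0.3, 0.0, -6.1]
finger_gap: 39.8
at [570.2 234.2 143.9] [-3.141 -0.004 -2.882] cm [ -3.44 -25.78   0.38] turn 0.509 F [-0.3  0.  -6.1] gap 39.8 t 8.9
```

View pics/w6.png

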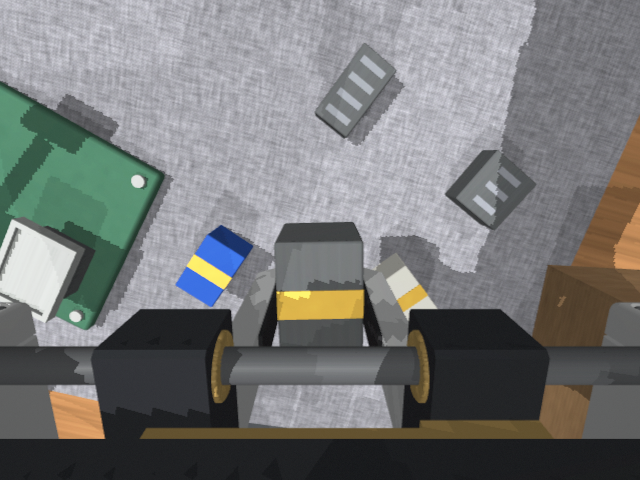

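```bash
python3 - <<'E'
from h import *
shift(732.5,-22,150,-.25+np.pi)
E
python3 -m pendant '[[[-2,-5,0,0.1],[-4,-9,0,0.2],[-6,-14,0,0.3],[-7.5,-18,0,0.4],[-9.1,-23,0,0.51]]]'; python3 -m pendant '[[[0,0,0,0]]]'; python3 - <<'E'
from h import *
shift(732.5,-22,150,-.25+np.pi)
E
```

```text
at [570.1 234.2 143.7] [-3.141 -0.004 -2.882] cm [ -9.12 -28.93  -0.66] turn 0.509 F [-0.3  0.  -5.6] gap 40.0 t 8.95
clock: 9.45
eef_pos: [716.9, 36.3, 143.8]
eef_rot: [-3.141, -0.004, 2.887]
wrist_force: [0.5, 1.2, -5.8]
finger_gap: 40.0
clock: 9.55
eef_pos: [717.8, 31.6, 142.6]
eef_rot: [-3.139, -0.004, 2.881]
wrist_force: [-0.3, 0.9, -5.2]
finger_gap: 39.9
at [717.8  31.6 142.6] [-3.139 -0.004  2.881] cm [-2.8  -4.8  -0.74] turn -0.01 F [-0.3  0.9 -5.2] gap 39.9 t 9.55
```

```bash
python3 -m pendant '[[[-1,-3,-0.3,-0.01],[-2.8,-4.8,-0.7,-0.01],[-2.8,-4.8,-0.7,-0.01],[-2.8,-4.8,-0.7,-0.01]]]'; python3 -m pendant '[[[0,0,0,0],[0,0,0,0]]]' >/dev/null; python3 - <<'E'
from h import *
c=snap('wrist','w7.png'); cv2.imwrite('pics/w7z.png',cv2.resize(c['frame'][120:320,200:460],None,fx=3,fy=3,interpolation=cv2.INTER_CUBIC)[:,:,::-1])
shift(732.5,-22,150,-.25+np.pi); np.savez('w7.npz',**c,s=manip.read_state()['eef_pos'],r=manip.read_state()['eef_rot'])
E
```

```text
clock: 9.95
eef_pos: [731.4, -15.8, 151.2]
eef_rot: [-3.141, -0.003, 2.9]
wrist_force: [0.2, -0.3, -6.0]
finger_gap: 39.9
at [731.7 -14.9 153.4] [-3.142e+00 -1.000e-03  2.902e+00] cm [-0.25 -0.67  0.34] turn 0.01 F [ 0.4 -0.5 -5.5] gap 39.7 t 10.2
```

View pics/w7z.png

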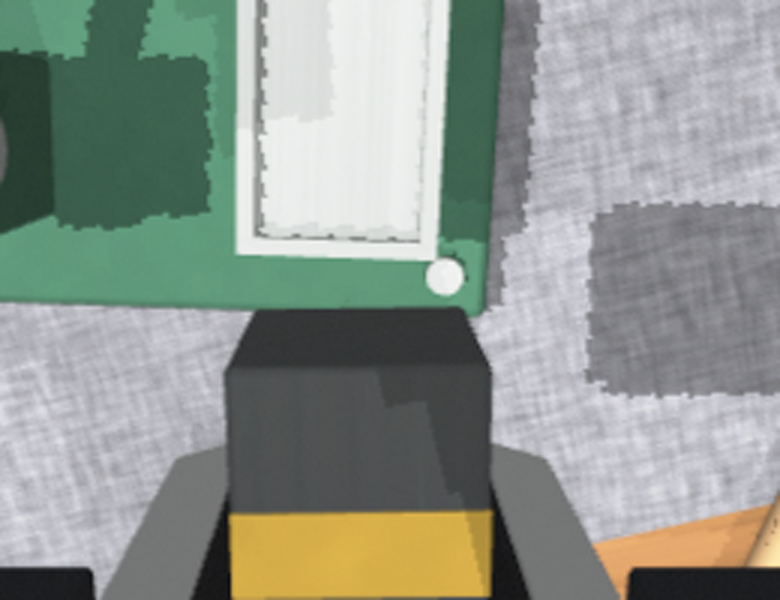

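View pics/w7.png

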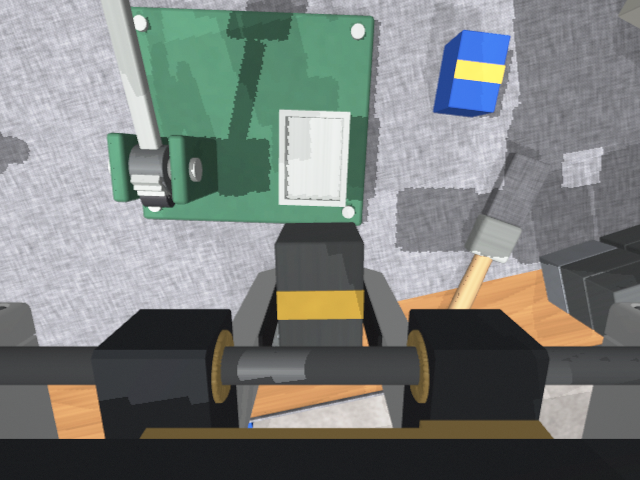

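```bash
python3 - <<'E'
from h import *
d=np.load('w7.npz'); c={k:d[k] for k in['frame','K','pose']}; p=d['s']; r=R.from_euler('xyz',d['r']).as_matrix()
z=lambda q:((q[0]+.5)/3-.5+200,(q[1]+.5)/3-.5+120)
T=[ray(c,q,58) for q in [(279,110),(350,113),z((436,259)),z((237,253))]]
for t in T: print('tray',t.round(1))
C=np.mean(T,0); print('centre',C.round(1))
for a,b in [(0,3),(1,2)]: e=T[b]-T[a]; print(np.hypot(*e[:2]),np.arctan2(e[1],e[0]))
for a,b in [(0,1),(3,2)]: e=T[b]-T[a]; print(np.hypot(*e[:2]),np.arctan2(-e[0],e[1]))
for q in [(228,372),(489,366),(230,513),(492,512),(230,598),(492,598)]:
    P=ray(c,z(q),p[2]+58.1); print('blk tool',(r.T@(P-p)).round(1))
E
```

```text
tray [624.5 -23.2  58. ]
tray [640.4  32.5  58. ]
tray [714.   11.7  58. ]
tray [698.7 -43.8  58. ]
centre [669.4  -5.7  58. ]
77.04078252367896 -0.2711028104897658
76.50787923047778 -0.2756301513493625
57.92435092640031 -0.27924116930143644
57.576090311950104 -0.2700210517316842
blk tool [ 30.1 -19.9 -58.1]
blk tool [ 31.   18.3 -58.1]
blk tool [  8.  -20.3 -58.1]
blk tool [  8.2  19.4 -58.1]
blk tool [ -6.1 -20.7 -58.1]
blk tool [ -6.1  19.9 -58.1]
```

```bash
python3 - <<'E'
from h import *
shift(670.2,-5.9,80,2.870)
E
```

```text
at [731.7 -14.9 153.4] [-3.142e+00 -1.000e-03  2.902e+00] cm [ 6.18 -0.59  7.34] turn 0.032 F [ 0.4 -0.5 -5.5] gap 39.7 t 10.2
```

```bash
python3 -m pendant '[[[3,-0.3,1,0.03],[6.2,-0.6,2,0.03],[6.2,-0.6,4,0.03],[6.2,-0.6,6,0.03],[6.2,-0.6,7,0.03]]]' >/dev/null; python3 -m pendant '[[[0,0,0,0],[0,0,0,0],[0,0,0,0]]]'>/dev/null; python3 - <<'E'
from h import *
shift(670.2,-5.9,41.5,2.870)
E
```

```text
at [670.9  -6.8  84.9] [3.141e+00 2.000e-03 2.871e+00] cm [0.1  0.06 4.34] turn 0.001 F [-0.2 -0.1 -4.8] gap 39.8 t 11.0
```

```bash
python3 -m pendant '[[[0.07,0.06,1.2,0],[0.07,0.06,2.4,0],[0.07,0.06,3.3,0],[0.07,0.06,3.3,0],[0.07,0.06,3.3,0]]]' ; python3 - <<'E'
from h import *
shift(670.2,-5.9,41.5,2.870)
c=snap('scene','s8.png');d=snap('side','d8.png')
a=cv2.resize(c['frame'][220:340,250:370],None,fx=3.2,fy=3.2,interpolation=2);b=cv2.resize(d['frame'][190:310,310:430],None,fx=3.2,fy=3.2,interpolation=2)
cv2.imwrite('pics/z8.png',np.hstack([a,b])[:,:,::-1])
E
```

```text
clock: 11.5
eef_pos: [669.8, -6.1, 50.5]
eef_rot: [-3.141, -0.0, 2.871]
wrist_force: [0.6, 0.3, -5.0]
finger_gap: 39.6
at [669.8  -6.1  50.5] [-3.141 -0.     2.871] cm [-0.04  0.03  0.9 ] turn 0.001 F [ 0.6  0.3 -5. ] gap 39.6 t 11.5
```

View pics/z8.png

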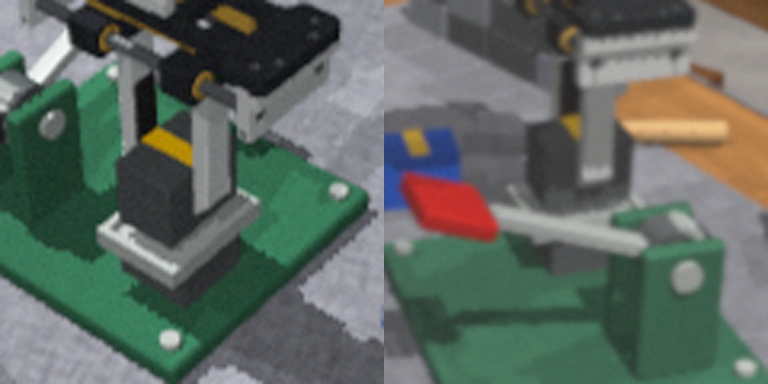

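The scene and side views show the block hovering about 9 mm over the tray and lined up with it, with the gripper clear of the lever and posts. I'll lower it until it touches.

```bash
python3 -m pendant '[[[-0.02,0.02,0.3,0],[-0.02,0.02,0.6,0],[-0.02,0.02,0.75,0],[-0.02,0.02,0.75,0],[-0.02,0.02,0.75,0]]]'; python3 -m pendant '[[[0,0,0.1,0],[0,0,0.15,0],[0,0,0.15,0],[0,0,0.15,0]]]'
```

```text
clock: 12.1
eef_pos: [670.1, -5.9, 43.3]
eef_rot: [3.142, -0.0, 2.871]
wrist_force: [-0.1, 0.1, -5.6]
finger_gap: 39.8
clock: 12.5
eef_pos: [670.1, -5.9, 41.8]
eef_rot: [-3.142, 0.0, 2.871]
wrist_force: [0.3, 0.1, -5.6]
finger_gap: 40.3
```

```bash
python3 -m pendant '[[[0,0,0.1,0],[0,0,0.1,0],[0,0,0.1,0]]]';python3 -m pendant '[[[0,0,0.1,0],[0,0,0.1,0],[0,0,0.1,0]]]'
```

```text
clock: 12.8
eef_pos: [670.2, -5.9, 40.9]
eef_rot: [3.141, 0.0, 2.871]
wrist_force: [0.5, 0.1, -4.2]
finger_gap: 39.6
clock: 13.1
eef_pos: [670.3, -5.9, 40.8]
eef_rot: [3.141, 0.001, 2.871]
wrist_force: [-3.6, 0.3, 5.9]
finger_gap: 40.0
```

```bash
python3 -m pendant '[[[0,0,0,0],[0,0,0,0],[0,0,0,0],[0,0,0,0],[0,0,0,0]]]' 0.4 20; python3 - <<'E'
from h import *
c=snap('scene','s9.png');d=snap('side','d9.png')
a=cv2.resize(c['frame'][220:340,250:370],None,fx=3.2,fy=3.2,interpolation=2);b=cv2.resize(d['frame'][190:310,310:430],None,fx=3.2,fy=3.2,interpolation=2)
cv2.imwrite('pics/z9.png',np.hstack([a,b])[:,:,::-1])
shift(669,-6,150,2.87)
E
```

```text
clock: 13.6
eef_pos: [670.1, -5.9, 39.7]
eef_rot: [-3.142, -0.0, 2.871]
wrist_force: [0.9, 0.5, -0.3]
finger_gap: 65.8
at [670.   -5.9  39.7] [ 3.142 -0.     2.871] cm [  0.1   -0.04 -11.03] turn 0.001 F [ 0.6  0.5 -0.7] gap 65.7 t 13.7
```

View pics/z9.png

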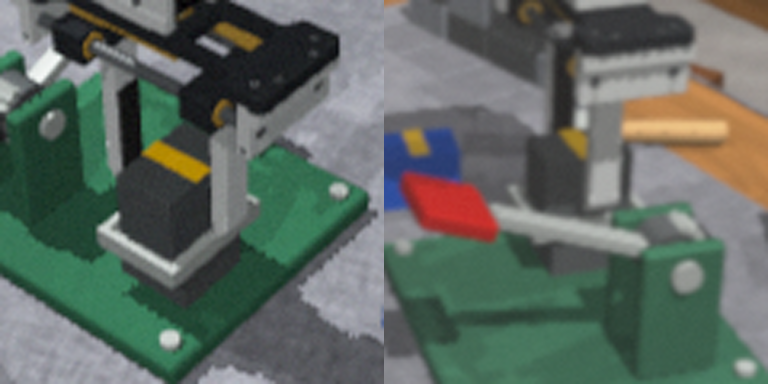

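The block is seated in the tray and the fingers are clear of it. I'll raise straight up and then take a wrist view from the +x side.

```bash
python3 -m pendant '[[[0,0,-2,0],[0,0,-5,0],[0,0,-9,0],[0,0,-13,0],[0,0,-13,0]]]'>/dev/null; python3 -m pendant '[[[-2,0,0,0],[-4,0,0,0],[-6.2,0,0,0],[-6.2,0,0,0],[-6.2,0,0,0]]]'; python3 -m pendant '[[[0,0,0,0],[0,0,0,0]]]'>/dev/null; python3 - <<'E'
from h import *
c=snap('wrist','w10.png'); st=manip.read_state()
cv2.imwrite('pics/w10z.png',cv2.resize(c['frame'][80:280,60:400],None,fx=2.3,fy=2.3,interpolation=cv2.INTER_CUBIC)[:,:,::-1])
np.savez('w10.npz',**c)
d=snap('scene','s10.png'); 
cv2.imwrite('pics/s10z.png',cv2.resize(d['frame'][180:340,220:380],None,fx=3.7,fy=3.7,interpolation=2)[:,:,::-1])
shift(669,-6,150,2.87)
E
```

```text
clock: 14.7
eef_pos: [729.5, -22.5, 168.6]
eef_rot: [-3.141, -0.001, 2.871]
wrist_force: [-0.3, 0.4, 0.3]
finger_gap: 66.2
at [729.5 -22.3 170.2] [3.142 0.    2.871] cm [ 6.27 -0.05  2.02] turn 0.001 F [0.4 0.2 0.1] gap 65.7 t 15.0
```

View pics/w10z.png

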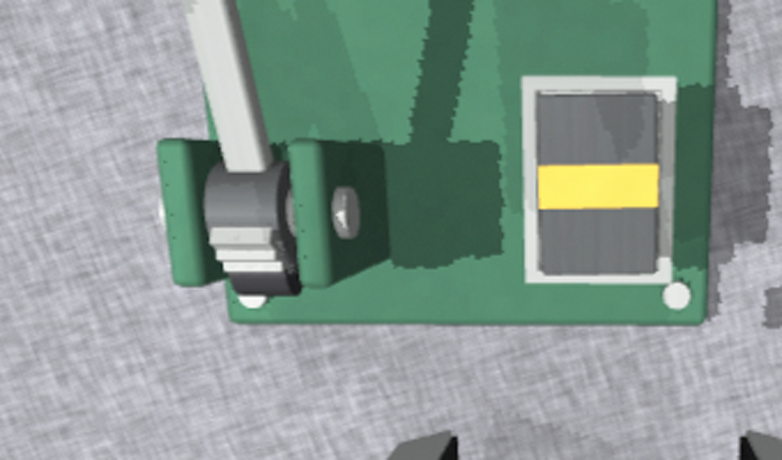

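View pics/s10z.png

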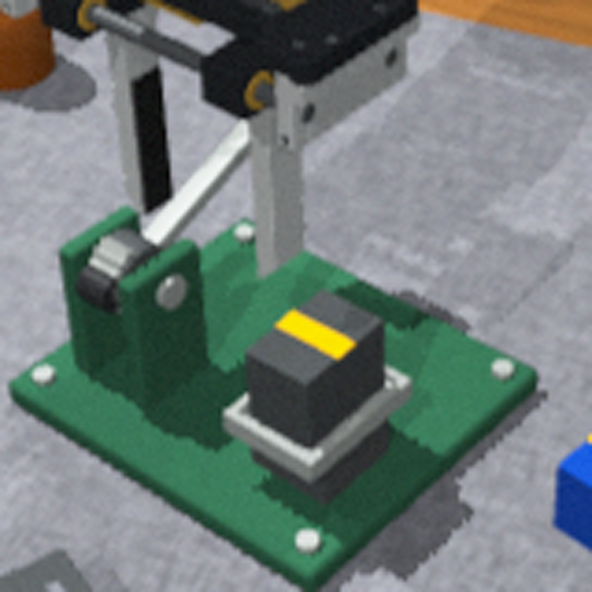

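```bash
python3 - <<'E'
from fit import *
w=np.load('w10.npz'); cw={k:w[k] for k in['frame','K','pose']}
z=lambda q:((q[0]+.5)/2.3-.5+60,(q[1]+.5)/2.3-.5+80)
for q,h in [((250,211),100),((250,211),85),((188,210),100),((312,212),100),((216,0),128),((248,170),98)]: print(q,ray(cw,z(q),h).round(1))
T=lambda p:o(p,3.75,215,180);D=lambda p:o(p,4,250,200)
def pad(q,u,v,a=.36):
    x=-(140+u); lx=x*np.cos(a)+6*np.sin(a); lz=85-x*np.sin(a)+6*np.cos(a)
    c,s=np.cos(-.272),np.sin(-.272); return [q[0]+c*lx-s*v,q[1]+s*lx+c*v,lz]
uv=[(22.5,-25),(22.5,25),(-22.5,25),(-22.5,-25)]
obs=[(cs,T(p),m) for p,m in zip([(308,37),(373,72),(328,126),(260,92)],uv)]
obD=[(cd,D((264,180)),(22.5,25)),(cd,D((332,184)),(22.5,-25)),(cd,D((382,247)),(-22.5,-25)),(cd,D((288,240)),(-22.5,25))]
for name,ob in [('scene',obs),('sideA',obD)]:
    f=lambda q:np.concatenate([proj(c,pad(q,*m))[0]-p for c,p,m in ob])
    r=least_squares(f,[650,-110]); print(name,r.x.round(1),r.fun.round(1),np.round(pad(r.x,0,0),1))
    d=r.x-np.array([669.4,-5.7]); c,s=np.cos(-.272),np.sin(-.272); print(c*d[0]+s*d[1],-s*d[0]+c*d[1])
E
```

```text
(250, 211) [ 645.7 -121.6  100. ]
(250, 211) [ 644.8 -128.    85. ]
(188, 210) [ 639.8 -141.7  100. ]
(312, 212) [ 651.6 -101.6  100. ]
(216, 0) [589.1 -97.4 128. ]
(248, 170) [ 632.7 -118.1   98. ]
scene [ 648.7 -121.6] [-0.1  0.   1.2 -1.1 -0.4  0.3 -0.7  0.6] [524.6 -87.  139.9]
11.234007102330878 -117.22616989813237
sideA [ 641.9 -122.8] [ -1.9  -1.4 -11.8  10.9  -0.3  -0.1  14.9 -11.7] [517.8 -88.2 139.9]
5.024405528348588 -120.21845769623081
```

```bash
python3 - <<'E'
from h import *
shift(517.7,-85.1,170,2.87)
E
python3 -m pendant '[[[4,0,0,0],[8,0,0,0],[12,0,0,0],[16,-0.3,0,0],[18.7,-0.4,0,0]]]' -1 30; python3 -m pendant '[[[0,0,0,0],[0,0,0,0],[0,0,0,0]]]'; python3 - <<'E'
from h import *
shift(517.7,-85.1,125,2.87)
E
```

```text
at [729.7 -22.4 170.1] [3.142 0.    2.871] cm [ 18.75 -11.71   0.  ] turn 0.001 F [ 0.5 -0.6  0.7] gap 65.7 t 15.1
clock: 15.6
eef_pos: [546.3, 24.2, 170.1]
eef_rot: [3.141, 0.0, 2.871]
wrist_force: [0.5, 0.8, 0.1]
finger_gap: 29.3
clock: 15.9
eef_pos: [549.3, 23.5, 169.8]
eef_rot: [3.142, 0.0, 2.871]
wrist_force: [-0.3, -1.2, 0.5]
finger_gap: 5.1
at [549.3  23.5 169.8] [3.142 0.    2.871] cm [  0.14 -11.31   4.48] turn 0.001 F [-0.3 -1.2  0.5] gap 5.1 t 15.9
```

```bash
python3 -m pendant '[[[0.14,-3.5,0,0],[0.14,-7,0,0],[0.14,-11.3,0,0],[0.14,-11.3,0,0],[0.14,-11.3,0,0]]]'; python3 -m pendant '[[[0,0,1.5,0],[0,0,3,0],[0,0,4,0],[0,0,4,0],[0,0,4,0]]]'; python3 - <<'E'
from h import *
shift(517.7,-85.1,120,2.87)
c=snap('scene','s11.png');d=snap('side','d11.png')
a=cv2.resize(c['frame'][140:290,220:370],None,fx=2.6,fy=2.6,interpolation=2);b=cv2.resize(d['frame'][170:320,290:440],None,fx=2.6,fy=2.6,interpolation=2)
cv2.imwrite('pics/z11.png',np.hstack([a,b])[:,:,::-1])
E
```

```text
clock: 16.4
eef_pos: [517.4, -85.6, 169.5]
eef_rot: [3.141, -0.0, 2.869]
wrist_force: [-0.3, 0.7, -0.7]
finger_gap: 0.7
clock: 16.9
eef_pos: [517.4, -84.4, 130.1]
eef_rot: [3.142, 0.0, 2.871]
wrist_force: [-0.5, -0.1, 0.4]
finger_gap: 0.6
at [517.4 -84.4 130.1] [3.142 0.    2.871] cm [-0.05 -0.06  1.01] turn 0.001 F [-0.5 -0.1  0.4] gap 0.6 t 16.9
```

View pics/z11.png

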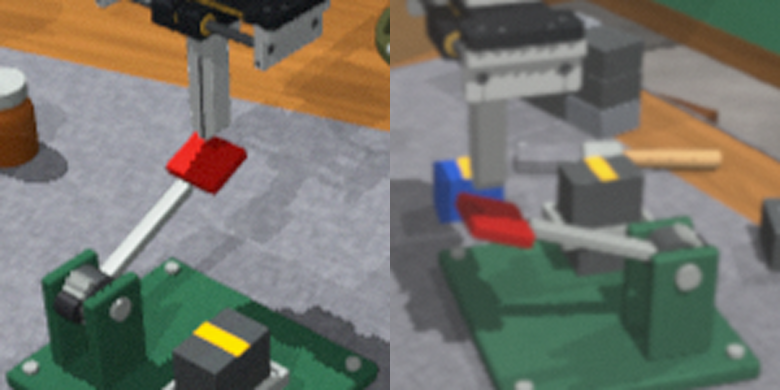

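The closed tips are about 10 mm above the red pad and centred across it. I'll lower slowly to find contact.

```bash
python3 -m pendant '[[[0,0,0.2,0],[0,0,0.4,0],[0,0,0.6,0],[0,0,0.8,0],[0,0,0.8,0]]]'; python3 -m pendant '[[[0,0,0.15,0],[0,0,0.3,0],[0,0,0.45,0],[0,0,0.45,0]]]'; python3 -m pendant '[[[0,0,0.15,0],[0,0,0.3,0],[0,0,0.45,0],[0,0,0.45,0]]]'
```

```text
clock: 17.5
eef_pos: [516.8, -84.8, 121.4]
eef_rot: [-3.142, -0.0, 2.871]
wrist_force: [0.3, 0.5, 0.3]
finger_gap: 0.7
clock: 17.9
eef_pos: [516.9, -84.8, 117.2]
eef_rot: [3.142, -0.0, 2.871]
wrist_force: [0.5, -0.2, 0.7]
finger_gap: 0.6
clock: 18.3
eef_pos: [517.3, -84.9, 113.4]
eef_rot: [3.142, 0.001, 2.871]
wrist_force: [-1.5, 1.1, 8.3]
finger_gap: 1.0
```

```bash
python3 -m pendant '[[[0,0,0.2,0],[0,0,0.4,0],[0,0,0.6,0],[0,0,0.8,0],[0,0,1.0,0]]]'; python3 -m pendant '[[[0,0,0.2,0],[0,0,0.4,0],[0,0,0.6,0],[0,0,0.8,0],[0,0,1.0,0]]]'; python3 -m pendant '[[[0,0,0.2,0],[0,0,0.4,0],[0,0,0.6,0],[0,0,0.8,0],[0,0,1.0,0]]]'; python3 -m pendant '[[[0,0,0.0,0],[0,0,0,0]]]'; python3 - <<'E'
from h import *
shift(517.7,-85.1,65,2.87)
c=snap('scene','s12.png');d=snap('side','d12.png')
a=cv2.resize(c['frame'][140:290,220:370],None,fx=2.6,fy=2.6,interpolation=2);b=cv2.resize(d['frame'][170:320,290:440],None,fx=2.6,fy=2.6,interpolation=2)
cv2.imwrite('pics/z12.png',np.hstack([a,b])[:,:,::-1])
E
```

```text
clock: 18.8
eef_pos: [517.1, -84.8, 103.1]
eef_rot: [3.142, 0.001, 2.871]
wrist_force: [-1.2, 0.7, 4.7]
finger_gap: 0.5
clock: 19.3
eef_pos: [517.0, -84.8, 93.1]
eef_rot: [-3.142, 0.0, 2.871]
wrist_force: [-5.6, 1.8, 10.7]
finger_gap: 0.1
clock: 19.8
eef_pos: [516.8, -84.8, 82.7]
eef_rot: [-3.142, -0.0, 2.871]
wrist_force: [-2.8, 0.5, 5.6]
finger_gap: 0.6
clock: 20.0
eef_pos: [516.9, -84.8, 82.7]
eef_rot: [3.142, -0.0, 2.871]
wrist_force: [-2.2, 0.3, 3.9]
finger_gap: 0.5
at [516.9 -84.8  82.7] [ 3.142 -0.     2.871] cm [-0.09 -0.01  1.77] turn 0.001 F [-2.2  0.3  3.9] gap 0.5 t 20.0
```

View pics/z12.png

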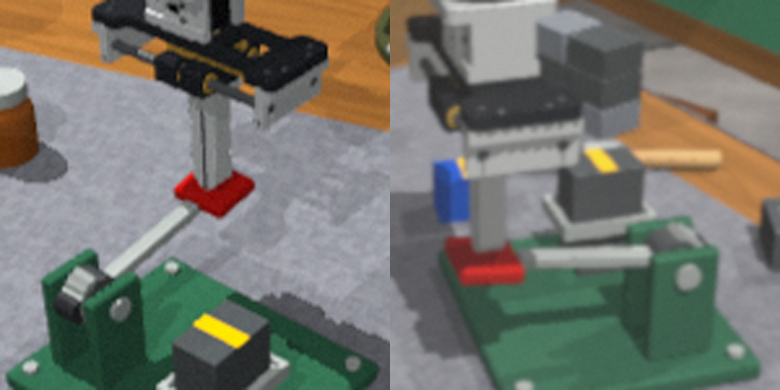

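Force and geometry agree on about 0.21 rad: the force is in the trough inside the second click and the block is rising. One more click takes the TCP to about 64.5.

```bash
python3 -m pendant '[[[0,0,0.2,0],[0,0,0.4,0],[0,0,0.6,0],[0,0,0.8,0],[0,0,0.8,0]]]'; python3 -m pendant '[[[0,0,0.15,0],[0,0,0.3,0],[0,0,0.45,0],[0,0,0.6,0],[0,0,0.6,0]]]'; python3 -m pendant '[[[0,0,0.15,0],[0,0,0.3,0],[0,0,0.4,0],[0,0,0.4,0],[0,0,0.4,0]]]'; python3 - <<'E'
from h import *
shift(517.7,-85.1,65,2.87)
c=snap('scene','s13.png');d=snap('side','d13.png');w=snap('wrist','w13.png')
a=cv2.resize(c['frame'][170:320,220:370],None,fx=2.6,fy=2.6,interpolation=2);b=cv2.resize(d['frame'][200:350,310:460],None,fx=2.6,fy=2.6,interpolation=2)
cv2.imwrite('pics/z13.png',np.hstack([a,b])[:,:,::-1])
# overlay projected pad for several angles
for nm,cam,ox,oy in [('scene',c,220,170),('side',d,310,200)]:
  for th in [.29,.35,.41]:
    al=.36-th
    for u,v in [(22.5,-25),(22.5,25),(-22.5,25),(-22.5,-25)]:
        x=-(140+u); lx=x*np.cos(al)+6*np.sin(al); lz=85-x*np.sin(al)+6*np.cos(al); k,s=np.cos(-.272),np.sin(-.272)
        q=proj(cam,[648.7+k*lx-s*v,-121.6+s*lx+k*v,lz])[0]; print(nm,th,(u,v),((q-[ox,oy])*2.6+([390,0] if nm=='side' else [0,0])).round(0))
E
```

```text
clock: 20.6
eef_pos: [516.7, -84.7, 74.9]
eef_rot: [-3.142, -0.001, 2.871]
wrist_force: [-7.0, 1.0, 9.9]
finger_gap: 0.4
clock: 21.1
eef_pos: [516.8, -84.8, 68.7]
eef_rot: [-3.142, -0.0, 2.871]
wrist_force: [-3.3, 1.2, 5.2]
finger_gap: 0.9
clock: 21.6
eef_pos: [516.8, -84.8, 64.7]
eef_rot: [-3.142, -0.0, 2.871]
wrist_force: [-4.2, 1.5, 4.9]
finger_gap: 0.2
at [516.8 -84.8  64.7] [-3.142 -0.     2.871] cm [-0.09 -0.01 -0.03] turn 0.001 F [-4.2  1.5  4.9] gap 0.2 t 21.6
scene 0.29 (22.5, -25) [211.  92.]
scene 0.29 (22.5, 25) [258. 114.]
scene 0.29 (-22.5, 25) [222. 143.]
scene 0.29 (-22.5, -25) [174. 120.]
scene 0.35 (22.5, -25) [212. 101.]
scene 0.35 (22.5, 25) [259. 123.]
scene 0.35 (-22.5, 25) [222. 150.]
scene 0.35 (-22.5, -25) [175. 127.]
scene 0.41 (22.5, -25) [213. 111.]
scene 0.41 (22.5, 25) [259. 133.]
scene 0.41 (-22.5, 25) [223. 157.]
scene 0.41 (-22.5, -25) [176. 134.]
side 0.29 (22.5, -25) [410. 206.]
side 0.29 (22.5, 25) [392. 169.]
side 0.29 (-22.5, 25) [454. 164.]
side 0.29 (-22.5, -25) [475. 200.]
side 0.35 (22.5, -25) [409. 218.]
side 0.35 (22.5, 25) [392. 181.]
side 0.35 (-22.5, 25) [453. 173.]
side 0.35 (-22.5, -25) [474. 209.]
side 0.41 (22.5, -25) [409. 231.]
side 0.41 (22.5, 25) [392. 193.]
side 0.41 (-22.5, 25) [453. 181.]
side 0.41 (-22.5, -25) [473. 218.]
```

View pics/z13.png

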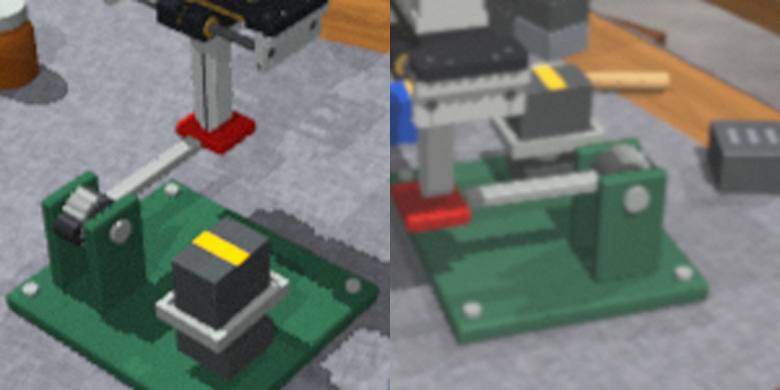

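View pics/w13.png

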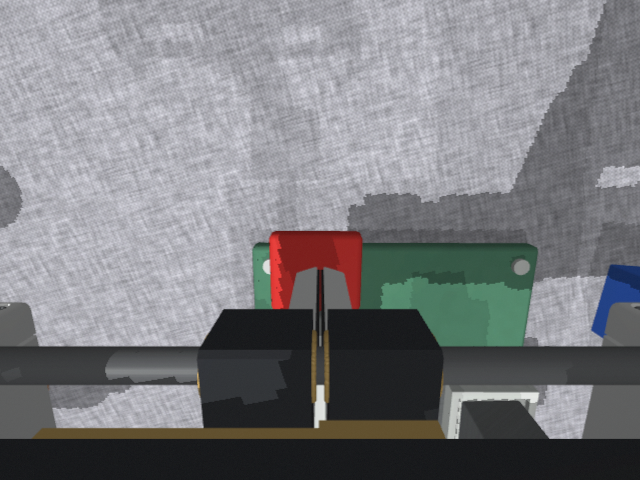

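```bash
python3 - <<'E'
from h import *
c=cams.camera('scene')
a=cv2.imread('pics/s10.png');b=cv2.imread('pics/s13.png')
import numpy as np
t=a[262:300,278:326]  # block top area
f=4; T=cv2.resize(t,None,fx=f,fy=f,interpolation=2);B=cv2.resize(b[240:310,265:340],None,fx=f,fy=f,interpolation=2)
r=cv2.matchTemplate(B,T,cv2.TM_CCOEFF_NORMED);_,m,_,l=cv2.minMaxLoc(r)
print(m,'shift px',l[0]/f+265-278,l[1]/f+240-262)
p0=proj(c,[669.4,-5.7,99])[0]
for z in [9.67,11.67,12,13.67,14.33]: print(z,z/4*.12,proj(c,[669.4,-5.7,99+z])[0]-p0)
shift(517.7,-85.1,65,2.87)
s=manip.read_state();print(s['qd'].round(4))
E
```

```text
0.9803028702735901 shift px -0.25 -4.75
9.67 0.29009999999999997 [-0.16288853 -4.06405935]
11.67 0.35009999999999997 [-0.19684268 -4.91121343]
12 0.36 [-0.20245391 -5.05121317]
13.67 0.41009999999999996 [-0.23088839 -5.76065197]
14.33 0.4299 [-0.24214363 -6.04146959]
at [516.8 -84.8  64.7] [-3.142 -0.     2.871] cm [-0.09 -0.01 -0.03] turn 0.001 F [-4.3  0.8  5.7] gap 0.7 t 21.8
[-0.0004 -0.0001  0.0017 -0.0009  0.001   0.0007]
```

```bash
python3 -m pendant '[[[0,0,0,0],[0,0,0,0],[0,0,0,0],[0,0,0,0]]]'; python3 -c "
from cell import manip
print(manip.sign_off())"
```

```text
clock: 22.2
eef_pos: [516.8, -84.8, 64.7]
eef_rot: [-3.142, -0.0, 2.871]
wrist_force: [-3.8, 0.6, 4.7]
finger_gap: 0.5
the job is handed in; nothing more can be done
None
```

I set the striped block flat in the tray and released it. I then pushed the lever down three clicks with the closed fingers and handed the job in at 22.2 s, still holding the lever down. No verdict was reported.

**Last checks:**
- **Lever angle:** about 0.34 rad from the block's rise in the scene picture, and 0.35–0.36 rad from the pad's corners and the finger height. Both are inside the 0.29–0.41 rad window.
- **Clicks:** the force passed its third peak (about 10 N) and fell to about 5 N, which fits the third click.
- **Hold:** the fingers pressed at about 5 N and the arm was still.
- **Block:** it sat centred and flat in the raised tray, with nothing touching it. I judged this by eye and did not measure it after release.

**What disagreed or went wrong:**
- **First grasp:** it closed on air just above the block. The real fingertips sit about 35 mm further back along the tool than stated; I measured this in the pictures and corrected for it.
- **Wrong row:** on the way to the lever I typed one move with the wrong sideways shift. It stayed in free space and I fixed it in the next move.
- **Block weight:** lifting it added about 5.5–6 N at the wrist, more than the 4.4 N expected for 0.45 kg.

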